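# Slide the long cutting board out over the end of the ledge

### The job

Two white cutting boards lie flat on the low dark steel ledge. With your fingertips, push the longer one along the ledge in the direction of its hand slot, until about a third of its length sticks out past the ledge's end and it can be taken by its edge; it must stay lying flat, about square with the ledge and not hanging out over the ledge's long sides. Do not grip, lift or drop it, and leave the short board, the bottle, the jar and the cup where they are.

Things in the scene. Friction and masses are not known exactly. Their poses are not given: they have to be found in the camera images.
- ledge: The fixed steel ledge, a low bench riser: a flat top 260 mm (its x) by 400 mm (its y), without any rim, 70 mm above the table, on two leg panels. Origin at the centre of its footprint on the table; its top is the plane z = +70 mm in its frame. The end to push over is its +y end, at y = +200 mm; its long sides lie at x = -130 and +130 mm. It stands turned by up to 0.35 rad about the vertical.
- ledge_end (a point): Middle of the top edge of the ledge's end over which the board must stick out (ledge frame x = 0, y = +200 mm, z = +70 mm); axes as the ledge's.
- long_board: The longer of two white plastic cutting boards, 100 mm wide (its x), 160 mm long (its y), 8 mm thick, about 0.1 to 0.2 kg, lying loose on the ledge top in the near or the far half, turned by up to 0.1 rad from the ledge. A through hand slot 50 mm (x) by 16 mm (y) lies 22 mm in from its +y end, which points to the ledge's +y end. Origin at the centre of its underside. It slides with dry friction (a newton or so) and stops when no longer pushed.
- long_board_front (a point): Middle of the long board's front (+y, slot end) edge, half-way up its thickness.
- long_board_back (a point): Middle of the long board's back (-y) edge, half-way up its thickness; there is free ledge top behind it, at least 60 mm.
- short_board: The shorter board, 100 mm wide (x) by 100 mm long (y), 8 mm thick, with the same slot, lying beside the long one on the ledge; at least 7 mm gap between them. Origin at the centre of its underside. Not to be moved.
- squeeze_bottle: White squeeze bottle, 54 mm across, 130 mm tall, standing on the table beyond the ledge's +y end, at least 60 mm clear of where the board comes out. Origin at the centre of its underside. Not to be moved.
- jar: Amber glass jar with a steel lid, 68 mm across, 85 mm tall, standing on the table beyond the ledge's -y end. Origin at the centre of its underside. Not to be moved.
- cup: Steel cup, 66 mm across, 70 mm tall, standing on the table beyond the ledge's far long side. Origin at the centre of its underside. Not to be moved.
Things that resemble listed ones, but are neither listed nor needed, are in the scene too. What is shaped like the long_board but turquoise is not meant.

How it is judged (in metres and radians):
At the end, for the whole second after the job is handed in: Long board at rest, flat on the ledge (tilt < 0.05 rad), front edge 36 to 70 mm past the ledge's +y end, within 0.2 rad of square, centre within 90 mm of the ledge's centre line; short board moved under 12 mm, bottle, jar and cup under 15 mm (y of long_board_front in the frame of ledge between 0.236 and 0.27 m and x of long_board in the frame of ledge between -0.09 and 0.09 m and z of long_board in the frame of ledge between 0.066 and 0.074 m and angle between long_board's own z axis and vertical below 0.05 rad and angle between the y axis of long_board and the y axis of ledge, either way round below 0.2 rad and linear speed of long_board below 0.01 m/s and distance of short_board from where it was at the start of the episode below 0.012 m and distance of each of squeeze_bottle, jar, cup from where it was at the start of the episode below 0.015 m); the robot touches nothing.
It fails at once if the long board is lifted off the ledge (z of long_board in the frame of ledge above 0.08 m).
It fails at once if the long board tips or falls off the ledge (angle between long_board's own z axis and vertical above 0.15 rad or z of long_board in the frame of ledge below 0.06 m).
It fails at once if the short board is disturbed (over 12 mm) (distance of short_board from where it was at the start of the episode above 0.012 m).
It fails at once if bottle, jar or cup is disturbed (over 15 mm) (distance of any of squeeze_bottle, jar, cup from where it was at the start of the episode above 0.015 m).
It also fails if it takes over 48 s, if anything falls off the work surface, if the arm or the gripper's body presses on something with over 40 N, if the wrist force passes 120 N, or if a joint passes its speed limit or range.

### The arm

A 6-joint arm with a two-finger parallel gripper is mounted at the origin on the work surface. World frame = base frame: x ahead of the robot, y to its left, z up, the work surface at z = 0. Lengths are in m, angles in degrees, forces in N, time in s.
With the tool pointing down it reaches from about 0.325 to 0.85 m from the base axis. Payload 15.5 kg.
Tool frame: the origin (TCP) lies midway between the tips of the shut fingers; the grasp point (between the pads) lies 19 mm behind it; y points along the fingers, x is the direction in which the jaws open and shut, and the axes are right-handed (so a half turn about y gives the same grasp; the last joint's range is limited). The gripper opens to 91 mm and grips with 3 to 60 N. Pads are 32 mm wide; open, the fingers measure 118 mm over their backs; the gripper's body (76 mm by 178 mm) begins 60 mm behind the grasp point.
Start: joints at [-80.3, 28.281, 77.091, -0, 74.628, -5.472], TCP at [0.164, -0.603, 0.214] pointing down, gripper open.
Joint ranges: [-166.48, 166.48], [-47.26, 123.95], [12.59, 153.08], [-70.14, 250.14], [6.76, 159.57], [-176.63, 176.63]. Speed limits (degrees/s): [108.29, 108.29, 147.25, 172.46, 172.46, 172.46].

### API

Orientations are given as a 3x3 rotation matrix whose columns are the frame's x, y, z axes.
In Python, from bench import ctrl gives the robot as it stands. The module is installed in compiled form; this text tells all that it offers. Calls block until the motion is done:
- ctrl.goto(position, orientation): joint-space move of the TCP to a pose.
- ctrl.move_l(position, vel=0.15, ori=None, contact_N=None): straight line of the TCP; ori=None keeps the orientation; vel is the mean speed in m/s. With contact_N (N) it stops when the force on the tool has changed by that much, and returns True; else False.
- ctrl.movej(angles): joint-space move.
- ctrl.command_gripper(opening): opening from 0.0 (shut) to 1.0 (fully open); the grip force is fixed at half the most; returns when the fingers have stopped.
- ctrl.sleep(seconds).
- ctrl.ik(position, orientation): joint angles nearest the present ones, or None.
- ctrl.read_camera(name): name is "scene" or "top" or "wrist"; returns the picture (420x560x3 uint8, blue, green, red); there is no depth.
- ctrl.camera_params(name): a dict with "fx", "fy", "cx", "cy" (pixels), "pose" (4x4, takes a point from camera to world coordinates); the wrist camera has in their place "T_tool_cam" (4x4, takes a point from camera to tool coordinates, whose origin is the TCP and whose axes are the tool frame's). Camera axes: x right, y up, looking along -z (the intrinsics and any distortion apply to the point x, -y, -z); pixel columns grow to the right and rows downward; lengths in m; the calibration is good to about 2 mm. The wrist camera is an equidistant fisheye: a pixel r from the principal point sees the ray r / f radians off the axis. A picture is of the moment at which its call begins: read the wrist's pose just before it. camera_params takes no time and is no camera call.
A pose or a line that the arm cannot do raises ctrl.MotionError and nothing moves.
- ctrl.sign_off(): hands the job in, once; it reports no verdict.
Readings, each from a call of its own:
- ctrl.current_t(): time.
- ctrl.current_q(): joint angles.
- ctrl.current_dq(): joint speeds.
- ctrl.current_effort(): joint torques, N m.
- ctrl.current_tool_pos(): TCP position.
- ctrl.current_eef_rot(): TCP orientation.
- ctrl.current_contact_force(): force on the tool from outside, world axes, zero at the start.
- ctrl.current_wrist_torque(): the same for the moment, N m.
- ctrl.current_grip_width(): opening from 0.0 (shut) to 1.0 (fully open).
Only numpy, scipy, OpenCV 4.12 (cv2) and the standard library are available. Lean on these libraries where they do the work, as an engineer would, in place of code of your own. Each camera call takes 0.05 s, during which the arm holds its last target.

## Working session

There is one attempt and no reset: what is moved stays moved. The work goes in short steps, each a Python script; the robot and the scene stay as the last script left them, time stands still between calls to the robot, and variables do not carry over. Pictures are saved under pics/ and viewed, and the job is handed in when it is done.

```bash
mkdir -p pics; python3 - <<'E'
from bench import ctrl
import cv2
for n in ["scene","top","wrist"]:
    p=ctrl.camera_params(n); print(n,p)
    im=ctrl.read_camera(n); cv2.imwrite(f"pics/{n}0.png",im)
print(ctrl.current_t())
E
```

```text
scene {'fx': 381.9272642905273, 'fy': 381.9272642905273, 'cx': 280.1504964214705, 'cy': 214.9555806452008, 'pose': array([[ 0.13738464, -0.5932902 ,  0.79317854,  1.34049268],
       [ 0.99043679,  0.0720431 , -0.11766372, -0.07801871],
       [ 0.01266569,  0.8017584 ,  0.59751406,  0.70551173],
       [ 0.        ,  0.        ,  0.        ,  1.        ]])}
top {'fx': 495.41625001794955, 'fy': 495.41625001794955, 'cx': 280.51400541077356, 'cy': 212.41263677491753, 'pose': array([[ 2.31450873e-02,  9.91928479e-01, -1.24668354e-01,
         3.48788666e-01],
       [-9.99732095e-01,  2.29905503e-02, -2.67834576e-03,
         5.89010783e-02],
       [ 2.09466625e-04,  1.24696945e-01,  9.92194854e-01,
         1.58936370e+00],
       [ 0.00000000e+00,  0.00000000e+00,  0.00000000e+00,
         1.00000000e+00]])}
wrist {'fx': 325.19226210127806, 'fy': 325.19226210127806, 'cx': 285.3262213169508, 'cy': 209.29893230581416, 'T_tool_cam': array([[ 9.99999972e-01,  1.95360638e-04, -1.32469444e-04,
        -5.91003174e-04],
       [-1.81413810e-04,  2.77082760e-01, -9.60846039e-01,
        -1.70485269e-01],
       [-1.51006496e-04,  9.60846037e-01,  2.77082787e-01,
         7.89970638e-02],
       [ 0.00000000e+00,  0.00000000e+00,  0.00000000e+00,
         1.00000000e+00]])}
0.15
```

View pics/scene0.png

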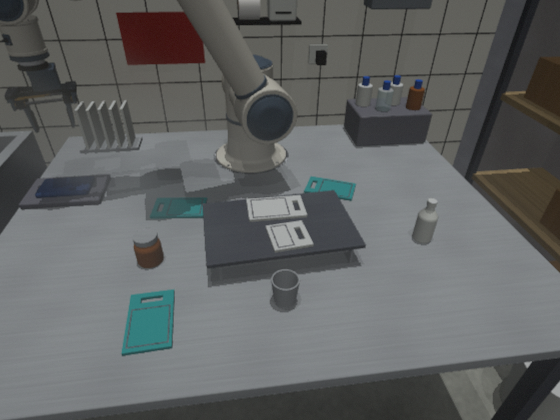

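View pics/top0.png

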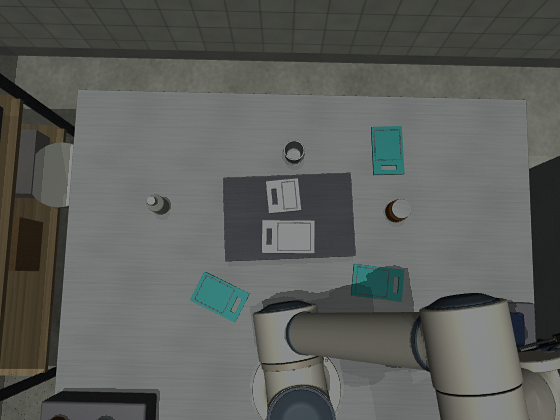

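The overview shows a dark ledge (top view cols 223–355, rows 173–262). The white long board is at about (288,237) with its slot on the left at (268,237), and the white short board is at about (283,195). The three turquoise boards at (387,150), (220,296) and (378,283) are decoys. The bottle at (155,204) is beyond the slot-side end, the jar is at (398,210) and the cup at (293,152). I choose the white board at (288,237) and will check it in a crop.

```bash
cat > h.py <<'E'
import numpy as np, cv2
from bench import ctrl
def unproj(n,uv,z):
    p=ctrl.camera_params(n); uv=np.atleast_2d(uv).astype(float)
    d=np.c_[(uv[:,0]-p['cx'])/p['fx'],-(uv[:,1]-p['cy'])/p['fy'],-np.ones(len(uv))]
    R=p['pose'][:3,:3]; o=p['pose'][:3,3]; d=d@R.T
    return o+d*((z-o[2])/d[:,2])[:,None]
def rect(P):
    r=cv2.minAreaRect((P[:,:2]*1000).astype(np.float32)); return r, cv2.boxPoints(r)
E
python3 - <<'E'
from h import *
im=cv2.imread('pics/top0.png')
c=cv2.resize(im[160:275,210:370],None,fx=5,fy=5,interpolation=cv2.INTER_CUBIC); cv2.imwrite('pics/crop0.png',c)
g=im.max(2).astype(np.uint8)
print(im[237,290],im[220,240],im[190,180])
roi=np.zeros_like(g); roi[178:257,228:350]=1
m=((g>125)&(roi>0)).astype(np.uint8)
m=cv2.morphologyEx(m,cv2.MORPH_CLOSE,np.ones((7,7)))
cs,_=cv2.findContours(m,cv2.RETR_EXTERNAL,cv2.CHAIN_APPROX_NONE)
for k in cs:
    if cv2.contourArea(k)<300: continue
    r,b=rect(unproj('top',k[:,0],.078)); print('board',r,b.round(0).tolist(),k[:,0].min(0),k[:,0].max(0))
m=((g<95)).astype(np.uint8); m[:165]=0;m[270:]=0;m[:,:215]=0;m[:,362:]=0
cs,_=cv2.findContours(m,cv2.RETR_EXTERNAL,cv2.CHAIN_APPROX_NONE)
k=max(cs,key=cv2.contourArea); r,b=rect(unproj('top',k[:,0],.07)); print('ledge',r,b.round(0).tolist())
E
```

```text
[140 139 137] [71 67 65] [117 119 116]
board ((466.20367431640625, 39.98616409301758), (98.13298797607422, 155.9509735107422), 0.8577768802642822) [[416.0, 117.0], [418.0, -39.0], [516.0, -37.0], [514.0, 119.0]] [262 220] [313 252]
board ((592.5637817382812, 56.59343338012695), (98.18319702148438, 97.5590591430664), 7.0009765625) [[538.0, 99.0], [550.0, 2.0], [647.0, 14.0], [635.0, 111.0]] [266 179] [300 212]
ledge ((529.0049438476562, 39.092926025390625), (262.0066833496094, 401.3589782714844), 3.6736667156219482) [[385.0, 231.0], [411.0, -170.0], [673.0, -153.0], [647.0, 248.0]]
```

View pics/crop0.png

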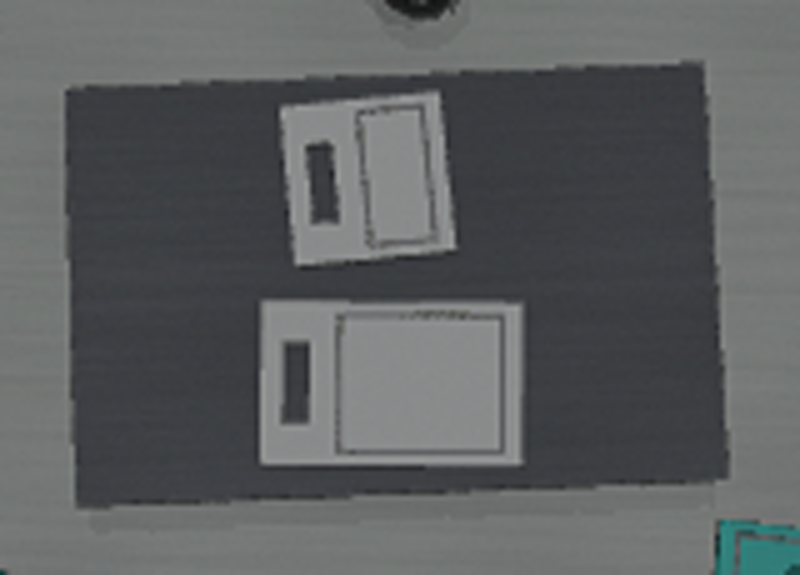

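The crop confirms the choice: the board measures about 98×156 mm (my contour sits slightly inside the edge), and the other one is about 98×98 mm. The slot faces +y, the ledge end near the bottle. The front edge is about 85 mm from the ledge centre, so it needs a push of about 168 mm. I'll part the fingers halfway, so both touch the back edge, and probe the ledge height behind the board first.

```bash
cat >> h.py <<'E'
th=np.radians(3.67); LX=np.array([np.cos(th),np.sin(th),0]); LY=np.array([-np.sin(th),np.cos(th),0]); C=np.array([.529,.039,0])
R0=None
E
python3 - <<'E'
from h import *
R=ctrl.current_eef_rot(); print(np.round(R,3), ctrl.current_grip_width())
ctrl.command_gripper(0.5); print(ctrl.current_grip_width())
back=np.array([.4674,-.0400,0])
best=None
for s in (1,-1):
    x=s*LX; y=np.array([0,0,-1.]); z=np.cross(x,y); O=np.c_[x,y,z]
    st=back-0.045*LY; st[2]=.16
    q=ctrl.ik(st,O); en=st+.21*LY; en[2]=.073
    print(s,np.round(z,2),q, ctrl.ik(en,O))
    if q is not None:
        c=np.abs(np.array(q)-ctrl.current_q()).max()
        if best is None or c<best[0]: best=(c,s,O,st)
c,s,O,st=best; print('use',s); np.save('O.npy',O)
ctrl.goto(st,O)
p=st.copy(); p[2]=.085; ctrl.move_l(p,vel=.1)
p[2]=.066; print(ctrl.move_l(p,vel=.015,contact_N=3))
t=ctrl.current_tool_pos(); print(t,ctrl.current_contact_force())
t[2]+=.003; ctrl.move_l(t,vel=.02)
print(ctrl.current_tool_pos(),ctrl.current_contact_force(),ctrl.current_t())
cv2.imwrite('pics/w1.png',ctrl.read_camera('wrist'));cv2.imwrite('pics/s1.png',ctrl.read_camera('scene'))
E
```

```text
[[ 0.262 -0.     0.965]
 [-0.965  0.001  0.262]
 [-0.001 -1.     0.   ]] 1.00149525469823
0.49859891218132785
1 [-0.06  1.    0.  ] [-1.73987109e+01  2.05562709e+01  1.01238158e+02 -2.54444375e-14
  5.82055715e+01 -2.10687109e+01] [ 8.03278714e+00  2.83390836e+01  1.06976953e+02 -2.54444375e-14
  4.46839636e+01  4.36278714e+00]
-1 [ 0.06 -1.    0.  ] [-1.73987109e+01  2.05562709e+01  1.01238158e+02 -2.54444375e-14
  5.82055715e+01  1.58931289e+02] [ 8.03278714e+00  2.83390836e+01  1.06976953e+02 -2.54444375e-14
  4.46839636e+01 -1.75637213e+02]
use 1
True
[ 0.47023904 -0.08489598  0.07026838] [-1.8838923  -0.179104   11.55790845]
[ 0.47031446 -0.08492023  0.07328209] [-0.13222063 -0.17639781 -0.33292461] 5.2833
```

View pics/w1.png

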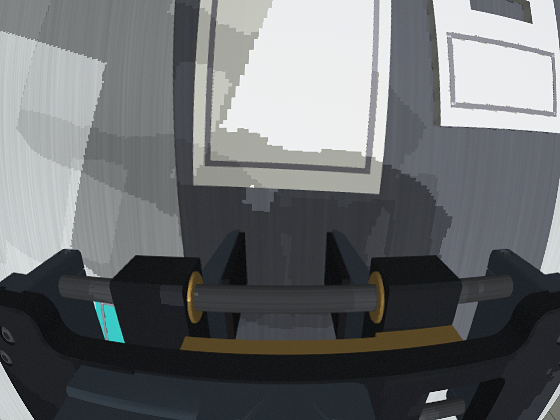

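View pics/s1.png

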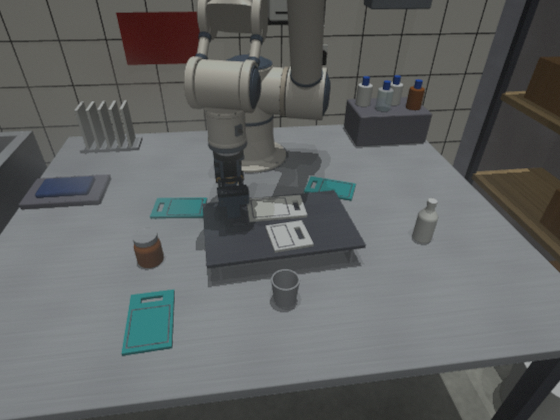

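The wrist view shows both fingertips (240,235 and 330,235) behind the back edge (row 187, cols 192–380), centred on the board, with the short board clear on the right. Probing found the ledge top at z = 0.070. I'll push most of the way, then look.

```bash
python3 - <<'E'
from h import *
s=ctrl.current_tool_pos(); s[2]=.0728
ctrl.move_l(s+.020*LY,vel=.06)
print(ctrl.move_l(s+.165*LY,vel=.06,contact_N=15))
print(ctrl.current_tool_pos(),ctrl.current_contact_force(),ctrl.current_t())
cv2.imwrite('pics/w2.png',ctrl.read_camera('wrist'))
im=ctrl.read_camera('top');cv2.imwrite('pics/t2.png',cv2.resize(im[140:290,140:380],None,fx=3,fy=3))
cv2.imwrite('pics/t2raw.png',im)
E
```

```text
False
[0.45959955 0.07967486 0.07279274] [-0.56529143 -0.79711955 -0.34893393] 8.4333
```

View pics/w2.png

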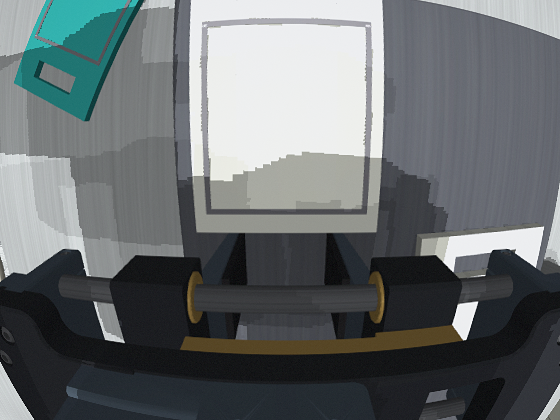

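View pics/t2.png

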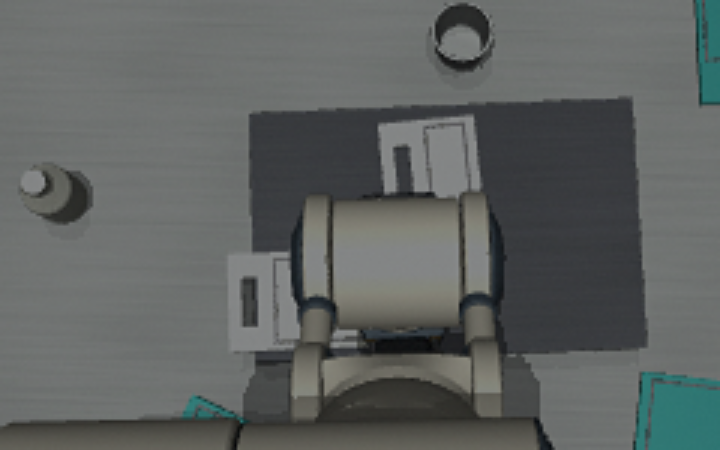

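The board is pushed straight. Its front edge (crop col 228) is now past the ledge end (col 250), and the short board is untouched. Next I'll measure the front edge.

```bash
python3 - <<'E'
from h import *
im=cv2.imread('pics/t2raw.png'); g=im.max(2).astype(float)
pts=[]
for r in range(227,255,3):
    a=g[r,208:226]; d=np.diff(a); i=d.argmax(); pts.append((208+i+.5+.0,r)); 
P=unproj('top',np.array(pts),.078)-C
print((P@LY*1000).round(1),(P@LX*1000).round(0))
pts=[]
for r in list(range(182,222,5)):
    a=g[r,216:232]; i=np.diff(a).argmin(); pts.append((216+i+.5,r))
P=unproj('top',np.array(pts),.07)-C
print((P@LY*1000).round(1))
t=ctrl.current_tool_pos()-C; print('tcp',t@LY,t@LX)
E
```

```text
[224.1 224.4 197.1 197.3 197.6 225.3 207.2 225.7 225.9 226.2] [ -26.  -35.  -45.  -54.  -64.  -72.  -82.  -90.  -99. -108.]
[199.9 200.3 200.8 201.2 201.6 202.  199.3 199.7]
tcp 0.04506371984375084 -0.0666117659182835
```

The front is 25 mm past the end (225 mm against the edge at 200 mm). I'll push another 28 mm, back off, lift and recheck.

```bash
python3 - <<'E'
from h import *
s=ctrl.current_tool_pos(); s[2]=.0728
print(ctrl.move_l(s+.028*LY,vel=.04,contact_N=15), ctrl.current_contact_force())
e=ctrl.current_tool_pos()-.03*LY
ctrl.move_l(e,vel=.06)
e[2]=.2; ctrl.move_l(e,vel=.15)
q=np.array(ctrl.current_q()); q[0]=-80; ctrl.movej(q)
print(ctrl.current_t())
im=ctrl.read_camera('top');cv2.imwrite('pics/t3.png',cv2.resize(im[140:290,140:380],None,fx=3,fy=3));cv2.imwrite('pics/t3raw.png',im)
g=im.max(2)
m=(g>125).astype(np.uint8); m[:175]=0;m[262:]=0;m[:,:200]=0;m[:,345:]=0
m=cv2.morphologyEx(m,cv2.MORPH_CLOSE,np.ones((7,7)))
cs,_=cv2.findContours(m,cv2.RETR_EXTERNAL,cv2.CHAIN_APPROX_NONE)
for k in cs:
    if cv2.contourArea(k)<300: continue
    P=unproj('top',k[:,0],.078); r,b=rect(P); c=np.array([*r[0],0])/1000-C
    print(r,'ledge xy',c@LX,c@LY,'front',((P-C)@LY).max())
E
```

```text
False [ 0.25487329 -0.28930022  0.37409576]
13.225
((451.9064025878906, 208.9525146484375), (100.35387420654297, 159.0989990234375), 4.046023368835449) ledge xy -0.06605687418040447 0.1745387331533662 front 0.25410134909036214
((592.5637817382812, 56.59343338012695), (98.18319702148438, 97.5590591430664), 7.0009765625) ledge xy 0.06455958162880665 0.013488649557545584 front 0.06447975861946427
```

View pics/t3.png

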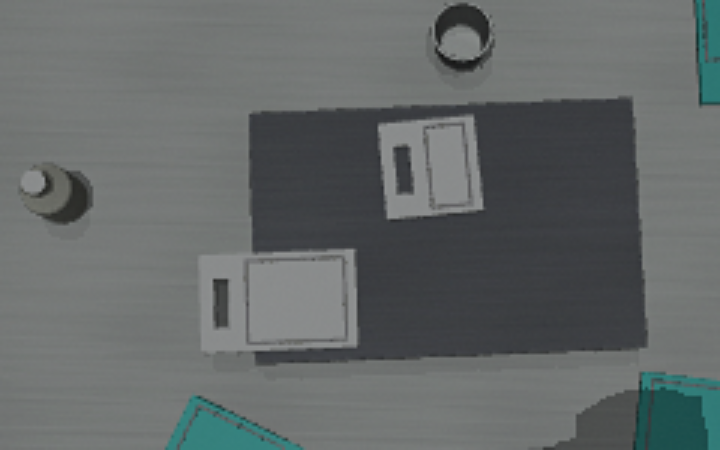

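The board is flat and square, with its front about 54 mm past the end. The short board's measurement is identical to the start. One more comparison for the jar, bottle and cup, then I'll hand in.

```bash
python3 - <<'E'
from h import *
a=cv2.imread('pics/top0.png').astype(int);b=cv2.imread('pics/t3raw.png').astype(int)
for n,(x,y) in dict(bottle=(157,204),jar=(398,210),cup=(293,152)).items():
    print(n,np.abs(a-b)[y-17:y+17,x-17:x+17].mean().round(2))
ctrl.sign_off()
E
```

```text
bottle 0.74
jar 0.82
cup 0.77
the job is handed in; nothing more can be done
```

The longer white board now sticks out about 54 mm past the ledge's +y end, a third of its 160 mm length, and I have handed the job in. I pushed it with two half-open fingertips against its back edge, in two strokes, without gripping or lifting. The arm then backed off, lifted clear and swung away, at 13.2 s.

Last checks, all from the top camera:
- **Long board:** it lies about 0.4° from square, with its centre 66 mm off the ledge's centre line and its long side inside the ledge edge. It looks flat, but I did not measure its tilt.
- **Short board:** its measured position is identical before and after.
- **Bottle, jar and cup:** the picture around each is unchanged apart from noise.

No check failed. In the mid-push measurement a few front-edge readings landed on the wrong edge (197–207 mm against about 225 mm) and I ignored them. The final outline fit matched the expected front position.

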